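# Fetch the bench pin from behind the jars

### The arm

A 6-joint arm with a two-finger parallel gripper is mounted at the origin on the work surface. World frame = base frame: x ahead of the robot, y to its left, z up, the work surface at z = 0. Lengths are in m, angles in degrees, forces in N, time in s.
With the tool pointing down it reaches from about 0.4 to 0.825 m from the base axis. Payload 7 kg.
Tool frame: the origin (TCP) lies at the very end of the fingers, on their centre line; the grasp point (between the pads) lies 19 mm behind it; z points along the fingers, y is the line along which they close (so a half turn about z gives the same grasp; the last joint's range is limited). The gripper opens to 88 mm and grips with 3 to 60 N. Pads are 19 mm wide; open, the fingers measure 130 mm over their backs; the gripper's body (78 mm by 193 mm) begins 47 mm behind the grasp point.
Start: joints at [85.376, 20.546, 0.682, 0, -70.136, -16.507], TCP at [0.243, 0.63, 0.227] pointing down, gripper open.
Joint ranges: [-176.03, 176.03], [-82.01, 121.73], [-58.28, 71.71], [-173.87, 95.51], [-174.79, -0.11], [-173.66, 173.66]. Speed limits (degrees/s): [136.94, 136.94, 172.46, 180, 180, 180].

### API

Orientations are given as [roll, pitch, yaw] about the fixed x, y, z axes, in that order (R = Rz(yaw) Ry(pitch) Rx(roll)).
In Python, from plant import get_obs, snapshot, camera_params, close_job, boxes_of, cut_out, landmark_of gives the robot as it stands.
- The arm moves only by the shell command python3 -m inch 'ROWS' [OPENING]. ROWS is text: rows parted by semicolons, each of 6 numbers parted by spaces: the shift along the tool's x, y, z in units of 30 cm (1.0 is 30 cm), then the turn, a rotation vector about the tool's x, y, z in units of pi rad (1.0 is pi rad). A call has 1 to 10 rows; each row is the pose to reach, as a shift and turn from the pose commanded when the call began, along the tool's axes at that moment, turning the shorter way round; what a row does not reach only later rows make up. A row lasts 1/12 s, in which the tool goes at most 41.7 mm and 7.16 degrees, less where a joint would pass 70% of its speed; a pose out of reach is approached as far as the arm can. A call with a number of a shift or a turn outside -1 to 1 is refused whole. A call with a gripper value outside its range is refused whole. OPENING is the closure, from -1 (fully open) to 1 (shut), set as the call begins (- or left out, the last holds). The fingers move at their own pace and stop on an object; the grip force is fixed at half the most. Time passes only in rows, so rows that repeat a pose let the fingers close. It gives the time, the measured TCP pose, the force, the opening and the grip force at its end, in the units of the state.
- get_obs(): the state, without advancing time (a new reading comes with each control period).
- snapshot(name): name is "scene" or "top" or "wrist"; returns the picture (480x640x3 uint8, red, green, blue); there is no depth.
- camera_params(name): a dict with "mtx" (3x3 intrinsics, pixels), "rvec" (rotation vector, rad) and "tvec" (3), from world to camera coordinates, as OpenCV has them. Camera axes: x right, y down, z forward; pixel columns grow to the right and rows downward; lengths in m; the calibration is good to about 2 mm. A picture is of the moment at which its call begins: read the wrist's pose just before it. camera_params takes no time and is no camera call; for the wrist camera it gives the pose at the moment of the call.
- close_job(): hands the job in; it is judged then, once.
Trained networks look in the newest picture that a camera, given by its name, has taken for a name from the list of things; names that differ only in an ending like _2 or _b are one class to them, and where a whole thing is asked for, a point or a joint stands for the part that bears it (a point fixed in the world has none). Each returns a list of dicts, best first, with "p" (0 to 1); they miss things now and then, are a little off and sometimes report something else, mostly with a low value. They report only what shows in the picture. A call takes as long as a camera call.
- boxes_of(camera, thing): "rect" ([left, top, width, height] in pixels, round what is visible of it).
- cut_out(camera, thing): "pixels" (480x640 bool, what is visible of it) and "rect" ([left, top, width, height] in pixels, round what is visible of it).
- landmark_of(camera, thing): "uv" ([column, row] in pixels: a listed point, or the origin of a listed thing).
The state is a dict: "clock": time; "joint_pos": joint angles; "qvel": joint speeds; "tau": joint torques, N m; "tool_pos": TCP position; "orientation": TCP orientation; "force": force on the tool from outside, world axes, zero at the start; "moment": the same for the moment, N m; "opening": finger opening in m; "gripper_force": force on a finger pad.
Only numpy, scipy, OpenCV 4.12 (cv2) and the standard library are available. Lean on these libraries where they do the work, as an engineer would, in place of code of your own. Each camera call takes 0.05 s, during which the arm holds its last target. There are 200 camera calls.

### The job

On the jeweller's bench a storage board holds a row of three containers (jar, tin, punch stand) with the notched wooden bench pin lying behind them. Clear all three containers to the long grey felt mat, then fetch the bench pin and lay it flat on the brown leather pad, centred and lengthwise, and only after that put each container back upright on the very felt disc it came from. Do not knock any container over, and leave the small vial and the brass weight on the storage board standing where they are.

Things in the scene. Friction and masses are not known exactly. Their poses are not given: they have to be found in the camera images.
- jar: tall round glass jar with paper label and metal lid, 48 mm diameter, 90 mm high, about 0.2 kg, the tallest of the three containers; origin at the centre of its underside, z up
- tin: squat round bare-metal tin, 58 mm diameter at its upper part (56 mm below), 38 mm high, about 0.12 kg; origin at the centre of its underside, z up
- stand: square pale wooden punch stand, block 46 x 46 x 45 mm with five short steel punches that stick up 20 mm more (65 mm in all), about 0.16 kg; origin at the centre of its underside, x and y square to its sides, z up
- pin: bench pin: flat pale beech board 150 mm long (its x), 50 mm wide (its y), 20 mm thick, a notch in its +x end, about 0.13 kg; origin at the centre of its underside, z up. It lies behind the row, a few mm from it, so a finger fits along its front only once the row is gone; grip it across its width near the middle
- board: storage board, fixed: dark wooden slab 170 mm (x, away from the robot) by 300 mm (y), top 10 mm above its origin; rail 32 mm high along its far edge (inner face x = 77 mm). Three flat grey felt discs at x = -45, y = -88, 0, 88 mm, level with its top; a container stands on each at the start, within 3 mm of its centre, in any order. Origin: centre of its underside, on the bench
- mat: side area, fixed: grey felt mat 270 mm (its x) by 120 mm (its y), 4 mm thick, to the left or right of the storage board; the three containers are parked on it side by side, anywhere wholly on it. Origin at the centre of its underside on the bench
- pad: brown leather work pad, fixed: 210 mm (its x) by 110 mm (its y), 6 mm thick, on the other side of the storage board from the mat; the pin goes on its centre, the pin's length along the pad's length, either way round. Origin at the centre of its underside on the bench
- vial: amber glass vial, 22 mm diameter, 45 mm high, stands in one far corner of the storage board (about x = 45, y = 128 or -128 mm in its frame); leave alone. Origin at the centre of its underside
- weight: brass weight with a knob, 24 mm diameter, 39 mm high, stands in the other far corner of the storage board; leave alone. Origin at the centre of its underside

How it is judged (in metres and radians):
On the way, in this order (a step that is already met when the one before it is completed fails the run):
1. the jar, the tin and the punch stand all stand upright on the grey felt mat (x of jar in the frame of mat between -0.135 and 0.135 m and y of jar in the frame of mat between -0.06 and 0.06 m and height (world z) of each of jar, tin, stand below 0.012 m and angle between each of jar, tin, stand's own z axis and vertical below 0.15 rad and linear speed of each of jar, tin, stand below 0.03 m/s and x of tin in the frame of mat between -0.135 and 0.135 m and y of tin in the frame of mat between -0.06 and 0.06 m and x of stand in the frame of mat between -0.135 and 0.135 m and y of stand in the frame of mat between -0.06 and 0.06 m), for 0.2 s.
2. the bench pin lies on the leather pad, centred and lengthwise, while the three containers still stand on the mat (all of step 1 and horizontal distance between pin and pad below 0.015 m and angle between the x axis of pin and the x axis of pad, either way round below 0.2 rad and height (world z) of pin below 0.012 m and angle between pin's own z axis and vertical below 0.1 rad and linear speed of pin below 0.03 m/s), for 0.2 s.
At the end, for the whole second after the job is handed in: Each of the three containers stands upright (within 0.1 rad) within 14 mm of where it stood at the start, at rest; the bench pin lies flat on the leather pad, its centre within 15 mm of the pad's centre and its length within 0.2 rad of the pad's length, at rest (distance of each of jar, tin, stand from where it was at the start of the episode below 0.014 m and angle between each of jar, tin, stand, pin's own z axis and vertical below 0.1 rad and linear speed of each of jar, tin, stand, pin below 0.03 m/s and horizontal distance between pin and pad below 0.015 m and angle between the x axis of pin and the x axis of pad, either way round below 0.2 rad and height (world z) of pin below 0.012 m); the robot touches nothing.
It fails at once if the jar is knocked over (tilted more than 0.6 rad) (angle between jar's own z axis and vertical above 0.6 rad).
It fails at once if the tin is knocked over (tilted more than 0.6 rad) (angle between tin's own z axis and vertical above 0.6 rad).
It fails at once if the punch stand is knocked over (tilted more than 0.6 rad) (angle between stand's own z axis and vertical above 0.6 rad).
It fails at once if the vial is shifted by more than 25 mm or knocked over (distance of vial from where it was at the start of the episode above 0.025 m or angle between vial's own z axis and vertical above 0.6 rad).
It fails at once if the brass weight is shifted by more than 25 mm or knocked over (distance of weight from where it was at the start of the episode above 0.025 m or angle between weight's own z axis and vertical above 0.6 rad).
It also fails if it takes over 138 s, if anything falls off the work surface, if the arm or the gripper's body presses on something with over 40 N, if the wrist force passes 120 N, or if a joint passes its speed limit or range.

## Working session

There is one attempt and no reset: what is moved stays moved. The work goes in short steps, Python scripts to look and compute and a shell command to move; the robot and the scene stay as the last step left them, time stands still between calls to the robot, and variables do not carry over. Pictures are saved under pics/ and viewed, at most 16 in all, crops included, and the job is handed in when it is done.

```bash
ls; mkdir -p pics; cat > h.py <<'E'
import numpy as np, cv2
from plant import *
from scipy.spatial.transform import Rotation as R
def ray(cam,uv,z):
    p=camera_params(cam); M=cv2.Rodrigues(np.array(p["rvec"],float))[0]; t=np.array(p["tvec"],float).ravel()
    d=M.T@np.linalg.inv(np.array(p["mtx"]))@np.array([uv[0],uv[1],1.]); c=-M.T@t
    return c+d*(z-c[2])/d[2]
def proj(cam,P):
    p=camera_params(cam); return cv2.projectPoints(np.array(P,float).reshape(-1,3),np.array(p["rvec"],float),np.array(p["tvec"],float),np.array(p["mtx"],float),None)[0].reshape(-1,2)
def snap(cam,name=None):
    im=snapshot(cam)
    if name: cv2.imwrite(f"pics/{name}.png",cv2.cvtColor(im,cv2.COLOR_RGB2BGR))
    return im
def tool():
    o=get_obs(); return np.array(o["tool_pos"]),R.from_euler("xyz",o["orientation"],degrees=True)
E
python3 - <<'E'
from h import *
o=get_obs(); print({k:np.round(v,3) for k,v in o.items()})
for c in ["scene","top"]:
    snap(c,c+"0"); 
    for t in ["jar","tin","stand","pin","board","mat","pad","vial","weight"]:
        l=landmark_of(c,t)[:2]; m=cut_out(c,t)[:1]
        s=[(round(x["p"],2),np.round(x["uv"],1),np.round(ray(c,x["uv"],{"jar":.01,"tin":.01,"stand":.01,"pin":.01,"vial":.01,"weight":.01}.get(t,0)),4)) for x in l]
        print(c,t,s,[(round(x["p"],2),np.round(x["rect"])) for x in m])
        if m and c=="top":
            q=np.argwhere(m[0]["pixels"])[:,::-1].astype(np.float32); r=cv2.minAreaRect(q); print("   rect",r, ray(c,r[0],{"jar":.1,"tin":.048,"stand":.075,"pin":.03,"pad":.006,"mat":.004}.get(t,.01)).round(4))
E
```

```text
pics
{'clock': np.float64(0.0), 'joint_pos': array([ 8.5376e+01,  2.0593e+01,  6.3400e-01, -2.2000e-02, -7.0134e+01,
       -1.6507e+01]), 'qvel': array([ 0.004,  0.041,  0.038, -0.02 ,  0.009, -0.011]), 'tau': array([-1.0000e-03, -5.8272e+01,  2.9306e+01,  6.9970e+00,  7.0000e-03,
       -0.0000e+00]), 'tool_pos': array([0.243, 0.629, 0.226]), 'orientation': array([ 1.79905e+02, -6.00000e-03, -2.11380e+01]), 'force': array([0.564, 0.432, 0.487]), 'moment': array([0.015, 0.036, 0.009]), 'gripper_force': np.float64(0.0), 'opening': np.float64(0.088)}
scene jar [(0.78, array([335.8, 240.9]), array([0.5109, 0.0405, 0.01  ]))] [(0.9, array([325., 197.,  26.,  50.]))]
scene tin [(0.75, array([249.3, 248.4]), array([ 0.5151, -0.1287,  0.01  ])), (0.47, array([366.5, 266.6]), array([0.5973, 0.0844, 0.01  ]))] [(0.68, array([233., 228.,  30.,  33.]))]
scene stand [(0.64, array([293. , 244.2]), array([ 0.5117, -0.044 ,  0.01  ]))] [(0.6, array([278., 211.,  29.,  40.]))]
scene pin [(0.68, array([304.4, 267.3]), array([ 0.5853, -0.0304,  0.01  ]))] [(0.82, array([264., 248.,  82.,  33.]))]
sce
[... 2083 characters left out ...]
., 221.,  72., 125.]))]
   rect ((173.8918914794922, 284.14862060546875), (55.07366180419922, 123.95683288574219), 9.462322235107422) [0.4786 0.331  0.004 ]
top pad [(0.98, array([472.1, 278.6]), array([ 0.4819, -0.3306,  0.    ])), (0.17, array([399.7, 223.2]), array([ 0.6095, -0.1739,  0.    ]))] [(0.7, array([443., 229.,  61.,  96.]))]
   rect ((474.60772705078125, 278.861572265625), (95.87885284423828, 51.59844970703125), 82.87498474121094) [ 0.4807 -0.3346  0.006 ]
top vial [(0.63, array([339.5, 236.8]), array([ 0.5786, -0.0371,  0.01  ])), (0.61, array([398.7, 224.8]), array([ 0.604 , -0.1702,  0.01  ]))] []
top weight [(0.56, array([285.1, 230.1]), array([0.5955, 0.0842, 0.01  ]))] []
```

```bash
python3 - <<'E'
import cv2
a=cv2.imread("pics/top0.png")[190:360,125:515]; cv2.imwrite("pics/topc.png",cv2.resize(a,(780,340),interpolation=cv2.INTER_CUBIC))
from h import *
for t in ["mat","pad"]:
    m=cut_out("top",t)[0]["pixels"]; q=np.argwhere(m)[:,::-1].astype(np.float32); b=cv2.boxPoints(cv2.minAreaRect(q))
    print(t,[ray("top",x,.005).round(3)[:2] for x in b])
p=camera_params("wrist"); print({k:np.round(v,3) for k,v in p.items()})
M=cv2.Rodrigues(np.array(p["rvec"],float))[0]; c=-M.T@np.array(p["tvec"]).ravel(); P,r=tool(); print("cam in tool",r.inv().apply(c-P), r.inv().apply(M[2]))
E
```

```text
mat [array([0.356, 0.409]), array([0.627, 0.373]), array([0.605, 0.25 ]), array([0.335, 0.29 ])]
pad [array([ 0.581, -0.27 ]), array([ 0.594, -0.385]), array([ 0.383, -0.398]), array([ 0.37 , -0.286])]
{'mtx': array([[383.619,   0.   , 315.457],
       [  0.   , 383.619, 234.8  ],
       [  0.   ,   0.   ,   1.   ]]), 'rvec': array([-1.666,  2.43 ,  0.376]), 'tvec': array([ 0.677, -0.038,  0.39 ])}
cam in tool [ 0.08175178 -0.00111979 -0.15744462] [-0.30134968 -0.00140357  0.95351266]
```

View pics/topc.png

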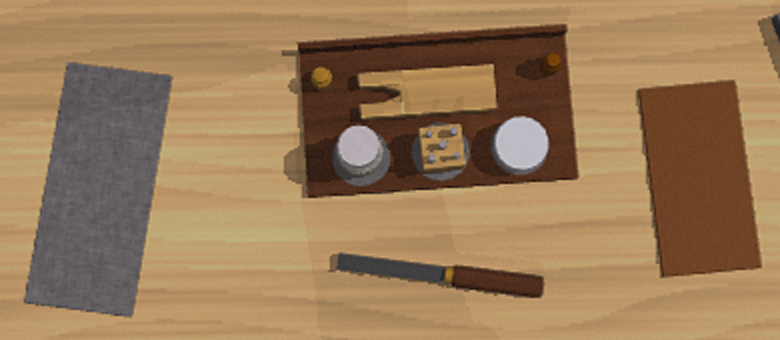

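```bash
cat >> h.py <<'E'
def to(x,y,z,yaw):
    "shift/turn (units of moves) from present tool pose to a downward pose at world yaw; commanded~measured"
    P,r=tool(); g=R.from_euler("xyz",[180,0,yaw],degrees=True)
    return np.round(np.r_[r.inv().apply(np.array([x,y,z])-P)/.3,(r.inv()*g).as_rotvec()/np.pi],4)
E
python3 -m inch '0.1 0.08 0 0 0 -0.03; 0.2 0.17 0 0 0 -0.06; 0.32 0.27 0 0 0 -0.1; 0.42 0.37 0 0 0 -0.137; 0.52 0.46 0 0 0 -0.137; 0.62 0.55 0 0 0 -0.137; 0.72 0.64 0 0 0 -0.137; 0.82 0.74 0 0 0 -0.137; 0.9 0.82 0 0 0 -0.137; 0.92 0.84 0 0 0 -0.137'
python3 - <<'E'
from h import *
snap("wrist","w_mat")
print(get_obs()["tool_pos"],get_obs()["orientation"])
m=cut_out("wrist","mat")[0]; q=np.argwhere(m["pixels"])[:,::-1].astype(np.float32)
b=cv2.boxPoints(cv2.minAreaRect(q)); print(m["rect"],m["p"]); w=[ray("wrist",x,.004)[:2].round(4) for x in b]; print(w,np.mean(w,0)); print([ (x["p"],ray("wrist",x["uv"],0)) for x in landmark_of("wrist","mat")])
print(to(.575,-.045,.25,3.5))
E
```

```text
clock: 2.83
tool_pos: [0.4108, 0.2909, 0.227]
orientation: [180.0, -0.0, 3.4]
force: [0.6, -0.4, -0.3]
opening: 0.0875
gripper_force: 0.0
[0.41088146 0.29158586 0.22707002] [-1.79985421e+02 -2.00866045e-02  3.35418179e+00]
[199.4, 1.4, 165.9, 258.3] 0.78
[array([0.3614, 0.4318]), array([0.6023, 0.3779]), array([0.5897, 0.2609]), array([0.341 , 0.2901])] [0.4736   0.340175]
[(0.72, array([0.48186386, 0.33449341, 0.        ]))]
[ 4.8040e-01  1.1624e+00 -7.7400e-02 -2.0000e-04 -2.0000e-04 -5.0000e-04]
```

```bash
python3 -m inch '0.04 0.1 -0.01 0 0 0; 0.09 0.21 -0.02 0 0 0; 0.14 0.32 -0.03 0 0 0; 0.18 0.44 -0.04 0 0 0; 0.23 0.55 -0.05 0 0 0; 0.28 0.66 -0.05 0 0 0; 0.32 0.77 -0.06 0 0 0; 0.36 0.88 -0.06 0 0 0; 0.4 0.97 -0.07 0 0 0; 0.41 1 -0.077 0 0 0' >/dev/null
python3 -m inch '0.03 0.07 0 0 0 0; 0.06 0.14 0 0 0 0; 0.07 0.16 0 0 0 0; 0.07 0.16 0 0 0 0; 0.07 0.16 0 0 0 0; 0.07 0.16 0 0 0 0'
python3 - <<'E'
from h import *
snap("wrist","w_board")
Z={"jar":.1,"tin":.048,"stand":.055,"pin":.03,"vial":.055,"weight":.049,"board":.01}
for t in Z:
    l=landmark_of("wrist",t)[:2]; m=cut_out("wrist",t)[:1]
    print(t,[(round(x["p"],2),np.round(x["uv"]),ray("wrist",x["uv"],0 if t=="board" else .01).round(4)) for x in l])
    if m:
        q=np.argwhere(m[0]["pixels"])[:,::-1].astype(np.float32); b=cv2.boxPoints(cv2.minAreaRect(q)); print("   ",round(m[0]["p"],2),np.round(m[0]["rect"]),[ray("wrist",x,Z[t])[:2].round(3) for x in b])
E
```

```text
clock: 4.32
tool_pos: [0.575, -0.0422, 0.2495]
orientation: [-180.0, 0.0, 3.6]
force: [-0.6, 0.6, 0.0]
opening: 0.0877
gripper_force: 0.0
jar [(0.58, array([232., 245.]), array([0.5149, 0.0468, 0.01  ])), (0.36, array([442., 166.]), array([ 0.6141, -0.1683,  0.01  ]))]
    0.95 [192. 225.  65.  77.] [array([0.514, 0.069]), array([0.572, 0.035]), array([ 0.551, -0.001]), array([0.49 , 0.032])]
tin [(0.58, array([392., 251.]), array([ 0.5186, -0.1294,  0.01  ]))]
    0.71 [368. 227.  66.  62.] [array([ 0.526, -0.084]), array([ 0.57, -0.12]), array([ 0.527, -0.171]), array([ 0.479, -0.135])]
stand [(0.58, array([318., 247.]), array([ 0.5185, -0.0473,  0.01  ]))]
    0.82 [293. 225.  44.  60.] [array([ 0.551, -0.019]), array([ 0.556, -0.064]), array([ 0.495, -0.071]), array([ 0.49 , -0.024])]
pin [(0.58, array([305., 185.]), array([ 0.5857, -0.0302,  0.01  ]))]
    0.8 [231. 162. 157.  59.] [array([0.553, 0.044]), array([0.607, 0.044]), array([ 0.615, -0.104]), array([ 0.561, -0.11 ])]
vial [(0.77, array([440., 168.]), array([ 0.6117, -0.1674,  0.01  ]))]
    0.6 [433. 157.  31.  28.] [array([ 0.609, -0.142]), array([ 0.628, -0.147]), array([ 0.62 , -0.177]), array([ 0.6  , -0.173])]
weight [(0.94, array([195., 163.]), array([0.6016, 0.0834, 0.01  ]))]
    0.77 [173. 153.  31.  29.] [array([0.614, 0.091]), array([0.616, 0.063]), array([0.593, 0.064]), array([0.591, 0.092])]
board [(0.71, array([317., 210.]), array([ 0.5575, -0.0443,  0.    ]))]
    0.9 [160. 125. 317. 157.] [array([0.468, 0.13 ]), array([0.64 , 0.119]), array([ 0.658, -0.196]), array([ 0.488, -0.227])]
```

View pics/w_board.png

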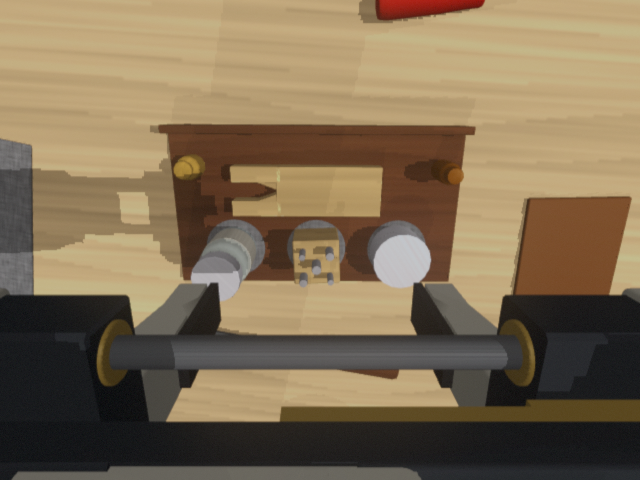

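```bash
python3 - <<'E'
from h import *
P,r=tool(); print(P,r.as_euler("xyz",degrees=True))
for n,uv,z in [("disc jar",(236,246),.01),("disc st",(316,246),.01),("disc tin",(398,247),.01),("jar lid",(217,279),.1),("tin top",(402,257),.048),("st fl",(293,236),.055),("st fr",(339,236),.055),("st nr",(340,282),.055),("pin",(231,167),.03),("pin",(382,167),.03),("pin",(380,217),.03),("pin",(233,215),.03),("boardF",(177,134),.042),("boardF",(465,134),.042),("boardN",(184,280),.01),("boardN",(450,280),.01)]:
    print(n,ray("wrist",uv,z).round(4))
E
```

```text
[ 0.57508512 -0.04348313  0.24967115] [1.79999590e+02 5.18708241e-04 3.52462701e+00]
disc jar [0.5138 0.0416 0.01  ]
disc st [ 0.5192 -0.0459  0.01  ]
disc tin [ 0.5236 -0.1356  0.01  ]
jar lid [0.5148 0.0403 0.1   ]
tin top [ 0.5261 -0.1316  0.048 ]
st fl [ 0.5437 -0.0222  0.055 ]
st fr [ 0.5464 -0.0664  0.055 ]
st nr [ 0.4983 -0.0712  0.055 ]
pin [0.6026 0.0424 0.03  ]
pin [ 0.6116 -0.1047  0.03  ]
pin [ 0.5613 -0.1084  0.03  ]
pin [0.5542 0.0407 0.03  ]
boardF [0.6316 0.0894 0.042 ]
boardF [ 0.6477 -0.1755  0.042 ]
boardN [0.4696 0.1002 0.01  ]
boardN [ 0.488 -0.199  0.01 ]
```

```bash
python3 - <<'E'
from h import *
print(to(.5145,.041,.15,3.5),to(.5145,.041,.05,3.5))
E
```

```text
[-1.843e-01 -2.935e-01  3.322e-01  0.000e+00  0.000e+00  1.000e-04] [-1.842e-01 -2.935e-01  6.656e-01  0.000e+00  0.000e+00  1.000e-04]
```

```bash
python3 -m inch '-0.05 -0.08 0.05 0 0 0; -0.11 -0.18 0.12 0 0 0; -0.17 -0.27 0.22 0 0 0; -0.184 -0.293 0.3 0 0 0; -0.184 -0.293 0.33 0 0 0; -0.184 -0.293 0.33 0 0 0; -0.184 -0.293 0.33 0 0 0' -0.5
python3 - <<'E'
from h import *
snap("wrist","w_jar"); print(to(.5145,.041,.05,3.5))
for x in landmark_of("wrist","jar")[:1]: print(x["p"],ray("wrist",x["uv"],.01))
E
```

```text
clock: 5.65
tool_pos: [0.5154, 0.0407, 0.1512]
orientation: [180.0, -0.0, 3.6]
force: [0.8, 0.2, 0.1]
opening: 0.0656
gripper_force: 0.0
[-5.500e-03 -1.400e-03  3.395e-01  0.000e+00 -5.000e-04  1.000e-04]
0.92 [0.51666329 0.04599297 0.01      ]
```

View pics/w_jar.png

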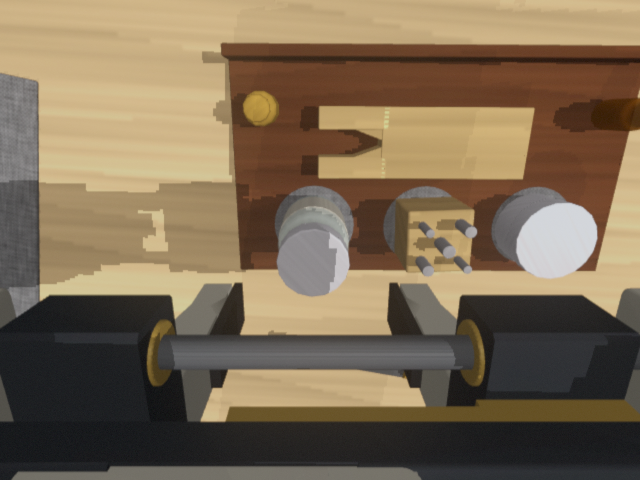

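```bash
python3 -m inch '0 0 0.08 0 0 0; 0 0 0.16 0 0 0; 0 0 0.24 0 0 0; 0 0 0.31 0 0 0; 0 0 0.335 0 0 0; 0 0 0.335 0 0 0; 0 0 0.335 0 0 0'
python3 -m inch '0 0 0 0 0 0; 0 0 0 0 0 0; 0 0 0 0 0 0; 0 0 0 0 0 0; 0 0 0 0 0 0; 0 0 0 0 0 0' 1
```

```text
clock: 6.33
tool_pos: [0.5156, 0.0408, 0.0511]
orientation: [180.0, -0.1, 3.5]
force: [0.9, -0.3, -0.0]
opening: 0.0655
gripper_force: 0.0
clock: 6.83
tool_pos: [0.5155, 0.0414, 0.0512]
orientation: [-180.0, -0.1, 3.6]
force: [-0.7, 1.1, 5.8]
opening: 0.0471
gripper_force: 30.0
```

```bash
python3 -m inch '0 0 -0.08 0 0 0; 0 0 -0.18 0 0 0; 0 -0.05 -0.28 0 0 0; 0.03 -0.15 -0.3 0 0 0.02; 0.07 -0.28 -0.3 0 0 0.04; 0.1 -0.41 -0.3 0 0 0.067; 0.13 -0.54 -0.3 0 0 0.067; 0.16 -0.67 -0.3 0 0 0.067; 0.18 -0.79 -0.3 0 0 0.067; 0.21 -0.89 -0.3 0 0 0.067'
python3 -m inch '0 -0.03 0 0 0 0; 0 -0.03 0 0 0 0; 0 -0.03 0 0 0 0'
python3 - <<'E'
from h import *
snap("wrist","w_jarmat"); print(to(.561,.320,.0455,-8.4)); print(landmark_of("wrist","mat"))
E
```

```text
clock: 7.67
tool_pos: [0.5602, 0.3136, 0.1396]
orientation: [180.0, 0.1, -8.5]
force: [0.5, -0.7, -2.2]
opening: 0.0473
gripper_force: 30.0
clock: 7.92
tool_pos: [0.5616, 0.32, 0.1391]
orientation: [179.9, 0.1, -8.5]
force: [0.0, 0.7, -2.3]
opening: 0.0474
gripper_force: 30.0
[-0.0021 -0.0023  0.3132  0.0004  0.0004 -0.0007]
[]
```

View pics/w_jarmat.png

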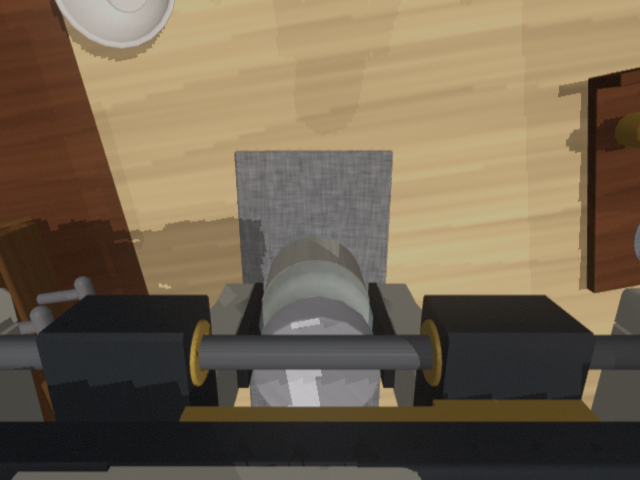

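```bash
python3 - <<'E'
from h import *
for uv in [(236,151),(392,151),(240,260),(388,260)]: print(ray("wrist",uv,.004))
print("obstacle",ray("wrist",(140,290),0),ray("wrist",(85,285),.05))
E
python3 -m inch '0 0 0.08 0 0 0; 0 0 0.16 0 0 0; 0 0 0.23 0 0 0; 0 0 0.28 0 0 0; 0 0 0.3 0 0 0; 0 0 0.312 0 0 0; 0 0 0.312 0 0 0; 0 0 0.312 0 0 0'
```

```text
[0.62551472 0.37105914 0.004     ]
[0.6080407  0.25541282 0.004     ]
[0.5392765  0.38631818 0.004     ]
[0.52118982 0.26651776 0.004     ]
obstacle [0.52375558 0.47728732 0.        ] [0.55340057 0.48605699 0.05      ]
clock: 8.68
tool_pos: [0.5629, 0.3202, 0.0477]
orientation: [-179.9, -0.1, -8.5]
force: [0.1, 0.4, -0.7]
opening: 0.0473
gripper_force: 30.0
```

```bash
python3 -m inch '0 0 0.005 0 0 0; 0 0 0.005 0 0 0; 0 0 0.005 0 0 0'
python3 -m inch '0 0 0 0 0 0; 0 0 0 0 0 0; 0 0 0 0 0 0; 0 0 0 0 0 0' -0.5
```

```text
clock: 8.93
tool_pos: [0.5626, 0.3204, 0.0458]
orientation: [-180.0, -0.0, -8.5]
force: [0.7, -0.4, -1.9]
opening: 0.0474
gripper_force: 30.0
clock: 9.27
tool_pos: [0.5626, 0.3204, 0.0454]
orientation: [-180.0, -0.0, -8.5]
force: [-0.3, 0.2, 0.0]
opening: 0.0644
gripper_force: 0.0
```

```bash
python3 -m inch '0 0 -0.13 0 0 0; 0 0 -0.26 0 0 0; 0 0.04 -0.31 0 0 0; 0 0.16 -0.31 0 0 -0.02; 0 0.29 -0.31 0 0 -0.04; 0.01 0.42 -0.31 0 0 -0.067; 0.02 0.55 -0.31 0 0 -0.067; 0.03 0.68 -0.31 0 0 -0.067; 0.04 0.81 -0.31 0 0 -0.067; 0.044 0.9 -0.31 0 0 -0.067'
python3 - <<'E'
from h import *
print(to(.5213,-.0455,.13,3.5))
E
```

```text
clock: 10.1
tool_pos: [0.5347, 0.0485, 0.1385]
orientation: [-180.0, -0.0, 3.5]
force: [0.5, 0.4, 0.0]
opening: 0.0658
gripper_force: 0.0
[-6.350e-02  3.101e-01  2.830e-02 -0.000e+00 -2.000e-04 -0.000e+00]
```

```bash
python3 -m inch '-0.02 0.1 0 0 0 0; -0.04 0.21 0 0 0 0; -0.06 0.29 0.02 0 0 0; -0.063 0.31 0.028 0 0 0; -0.063 0.31 0.028 0 0 0; -0.063 0.31 0.028 0 0 0'
python3 - <<'E'
from h import *
snap("wrist","w_st"); print(to(.5213,-.0455,.022,3.5))
for t in ["stand","tin"]:
  for x in landmark_of("wrist",t)[:1]: print(t,x["p"],x["uv"],ray("wrist",x["uv"],.01))
E
```

```text
clock: 10.6
tool_pos: [0.5225, -0.0429, 0.1299]
orientation: [180.0, -0.0, 3.5]
force: [1.0, -0.1, 0.4]
opening: 0.0657
gripper_force: 0.0
[-5.60e-03  1.04e-02  3.60e-01 -0.00e+00 -2.00e-04  2.00e-04]
stand 0.71 [319.9, 234.6] [ 0.51788418 -0.04418155  0.01      ]
tin 0.58 [432.9, 238.6] [ 0.52006513 -0.12996832  0.01      ]
```

View pics/w_st.png

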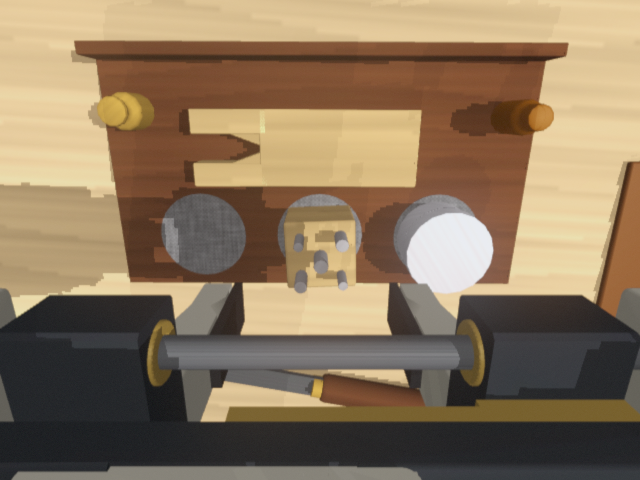

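```bash
python3 - <<'E'
from h import *
print(ray("wrist",(321,254),.055),ray("wrist",(320,236),.01),ray("wrist",(449,254),.048),ray("wrist",(438,237),.01),ray("wrist",(204,234),.01))
E
python3 -m inch '-0.003 0.005 0.08 0 0 0; -0.006 0.008 0.17 0 0 0; -0.006 0.008 0.25 0 0 0; -0.006 0.008 0.32 0 0 0; -0.006 0.008 0.35 0 0 0; -0.006 0.008 0.36 0 0 0; -0.006 0.008 0.36 0 0 0; -0.006 0.008 0.36 0 0 0'
python3 -m inch '0 0 0 0 0 0; 0 0 0 0 0 0; 0 0 0 0 0 0; 0 0 0 0 0 0; 0 0 0 0 0 0; 0 0 0 0 0 0' 1
```

```text
[ 0.51888368 -0.04422965  0.055     ] [ 0.51675531 -0.04416641  0.01      ] [ 0.52163901 -0.12937921  0.048     ] [ 0.52157543 -0.13363459  0.01      ] [0.51283136 0.04370464 0.01      ]
clock: 11.42
tool_pos: [0.5215, -0.0448, 0.0226]
orientation: [-180.0, -0.1, 3.6]
force: [0.4, 0.2, 0.9]
opening: 0.0656
gripper_force: 0.0
clock: 11.92
tool_pos: [0.521, -0.0453, 0.0224]
orientation: [-180.0, -0.1, 3.5]
force: [-1.8, -0.0, 6.5]
opening: 0.0461
gripper_force: 29.7
```

```bash
python3 -m inch '0 0 -0.08 0 0 0; 0 0 -0.19 0 0 0; 0 -0.05 -0.3 0 0 0; -0.01 -0.15 -0.34 0 0 0.02; -0.02 -0.28 -0.35 0 0 0.04; -0.03 -0.41 -0.35 0 0 0.067; -0.04 -0.54 -0.35 0 0 0.067; -0.047 -0.67 -0.35 0 0 0.067; -0.047 -0.8 -0.35 0 0 0.067; -0.047 -0.92 -0.35 0 0 0.067'
python3 - <<'E'
from h import *
print(to(.4833,.333,.1,-8.5),to(.4833,.333,.0175,-8.5))
E
```

```text
clock: 12.75
tool_pos: [0.4886, 0.2312, 0.1267]
orientation: [-180.0, 0.0, -8.5]
force: [1.0, -0.4, -2.2]
opening: 0.046
gripper_force: 29.7
[-6.770e-02 -3.328e-01  8.900e-02 -1.000e-04  1.000e-04 -1.000e-04] [-6.770e-02 -3.327e-01  3.640e-01 -1.000e-04  1.000e-04 -1.000e-04]
```

```bash
python3 -m inch '-0.03 -0.11 0 0 0 0; -0.06 -0.22 0 0 0 0; -0.067 -0.31 0.02 0 0 0; -0.067 -0.33 0.09 0 0 0; -0.067 -0.33 0.17 0 0 0; -0.067 -0.33 0.25 0 0 0; -0.067 -0.33 0.31 0 0 0; -0.067 -0.33 0.34 0 0 0; -0.067 -0.33 0.36 0 0 0; -0.067 -0.33 0.366 0 0 0'
python3 -m inch '0 0 0 0 0 0; 0 0 0 0 0 0; 0 0 0 0 0 0'
```

```text
clock: 13.58
tool_pos: [0.4841, 0.3297, 0.0165]
orientation: [179.9, 0.0, -8.5]
force: [-1.7, -1.6, 1.9]
opening: 0.0462
gripper_force: 29.7
clock: 13.83
tool_pos: [0.4849, 0.3308, 0.0179]
orientation: [-179.9, -0.1, -8.5]
force: [1.0, 0.5, -1.1]
opening: 0.0459
gripper_force: 29.7
```

```bash
python3 -m inch '0 0 0 0 0 0; 0 0 0 0 0 0; 0 0 0 0 0 0; 0 0 0 0 0 0' -0.5
python3 -m inch '0 0 -0.13 0 0 0; 0 0 -0.26 0 0 0; 0.01 0.04 -0.35 0 0 0; 0.04 0.16 -0.36 0 0 -0.02; 0.07 0.29 -0.36 0 0 -0.04; 0.1 0.42 -0.36 0 0 -0.067; 0.13 0.55 -0.36 0 0 -0.067; 0.16 0.68 -0.36 0 0 -0.067; 0.19 0.81 -0.36 0 0 -0.067; 0.22 0.94 -0.36 0 0 -0.067' -0.75
python3 - <<'E'
from h import *
print(to(.5235,-.132,.12,3.5))
E
```

```text
clock: 14.17
tool_pos: [0.4846, 0.3305, 0.0173]
orientation: [-180.0, -0.0, -8.5]
force: [-1.0, -0.3, -1.0]
opening: 0.064
gripper_force: 0.0
clock: 15.0
tool_pos: [0.5076, 0.0398, 0.1253]
orientation: [-180.0, -0.0, 3.6]
force: [0.6, -0.9, -0.4]
opening: 0.0769
gripper_force: 0.0
[ 1.730e-02  5.749e-01  1.750e-02 -1.000e-04 -3.000e-04  3.000e-04]
```

```bash
python3 -m inch '0.01 0.12 0 0 0 0; 0.01 0.25 0 0 0 0; 0.017 0.38 0 0 0 0; 0.017 0.5 0.017 0 0 0; 0.017 0.56 0.017 0 0 0; 0.017 0.56 0.017 0 0 0; 0.017 0.56 0.017 0 0 0; 0.017 0.56 0.017 0 0 0'
python3 - <<'E'
from h import *
im=snap("wrist","w_tin"); print(to(.5235,-.132,.02,3.5))
for x in landmark_of("wrist","tin")[:1]: print(x["p"],x["uv"],ray("wrist",x["uv"],.01))
for x in cut_out("wrist","tin")[:1]: print(x["p"],x["rect"])
E
```

```text
clock: 15.67
tool_pos: [0.5232, -0.1257, 0.1198]
orientation: [-180.0, -0.0, 3.5]
force: [0.3, 0.5, -0.1]
opening: 0.077
gripper_force: 0.0
[-6.00e-04  2.24e-02  3.33e-01 -0.00e+00 -1.00e-04  3.00e-04]
0.59 [324.9, 233.9] [ 0.52226885 -0.13053833  0.01      ]
0.92 [281.4, 200.8, 89.9, 94.8]
```

View pics/w_tin.png

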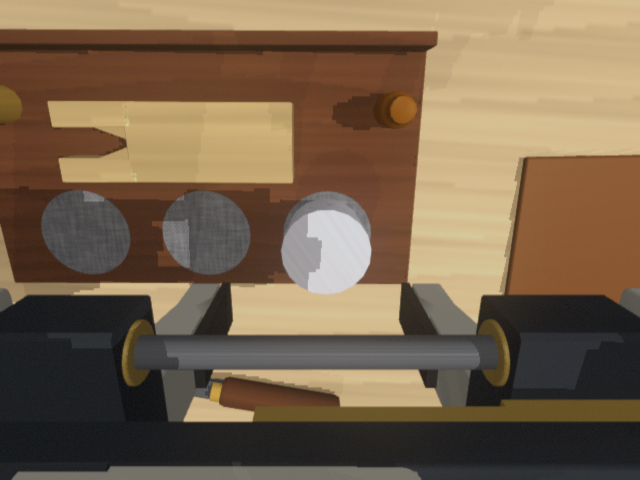

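```bash
python3 - <<'E'
from h import *
print(ray("wrist",(326,249),.048),ray("wrist",(327,235),.01))
E
python3 -m inch '0 0.01 0.08 0 0 0; -0.002 0.021 0.17 0 0 0; -0.002 0.021 0.25 0 0 0; -0.002 0.021 0.3 0 0 0; -0.002 0.021 0.32 0 0 0; -0.002 0.021 0.328 0 0 0; -0.002 0.021 0.328 0 0 0; -0.002 0.021 0.328 0 0 0'
python3 -m inch '0 0 0 0 0 0; 0 0 0 0 0 0; 0 0 0 0 0 0; 0 0 0 0 0 0; 0 0 0 0 0 0' 1
```

```text
[ 0.52412227 -0.13015777  0.048     ] [ 0.52155909 -0.13201602  0.01      ]
clock: 16.48
tool_pos: [0.5239, -0.1318, 0.0224]
orientation: [180.0, -0.1, 3.6]
force: [0.0, 0.4, 0.6]
opening: 0.0767
gripper_force: 0.0
clock: 16.9
tool_pos: [0.5233, -0.1322, 0.0219]
orientation: [180.0, -0.1, 3.5]
force: [-2.3, 0.3, 4.8]
opening: 0.0561
gripper_force: 30.0
```

```bash
python3 -m inch '0 0 -0.08 0 0 0; 0 0 -0.19 0 0 0; -0.01 -0.05 -0.3 0 0 0; -0.03 -0.15 -0.35 0 0 0.02; -0.06 -0.28 -0.37 0 0 0.04; -0.09 -0.41 -0.37 0 0 0.067; -0.12 -0.54 -0.37 0 0 0.067; -0.14 -0.67 -0.37 0 0 0.067; -0.17 -0.8 -0.37 0 0 0.067; -0.2 -0.92 -0.37 0 0 0.067'
python3 - <<'E'
from h import *
print(to(.399,.3456,.1,-8.5),to(.399,.3456,.017,-8.5))
E
```

```text
clock: 17.73
tool_pos: [0.4452, 0.1414, 0.1326]
orientation: [-180.0, -0.0, -8.5]
force: [0.7, 0.4, -1.0]
opening: 0.0564
gripper_force: 30.0
[-2.533e-01 -6.501e-01  1.089e-01 -2.000e-04 -1.000e-04 -2.000e-04] [-2.533e-01 -6.500e-01  3.855e-01 -2.000e-04 -1.000e-04 -2.000e-04]
```

```bash
python3 -m inch '-0.05 -0.12 0 0 0 0; -0.1 -0.24 0 0 0 0; -0.15 -0.37 0 0 0 0; -0.2 -0.5 0 0 0 0; -0.245 -0.6 0.02 0 0 0; -0.253 -0.64 0.1 0 0 0; -0.253 -0.64 0.18 0 0 0; -0.253 -0.64 0.25 0 0 0; -0.253 -0.64 0.25 0 0 0'
python3 - <<'E'
from h import *
print(to(.399,.3456,.017,-8.5))
snap("scene","s1")
E
```

```text
clock: 18.48
tool_pos: [0.3975, 0.3385, 0.0533]
orientation: [179.6, 0.2, -8.6]
force: [-0.9, -0.2, -1.4]
opening: 0.0564
gripper_force: 30.0
[ 0.002  -0.025   0.121   0.0021  0.0011 -0.0003]
```

View pics/s1.png

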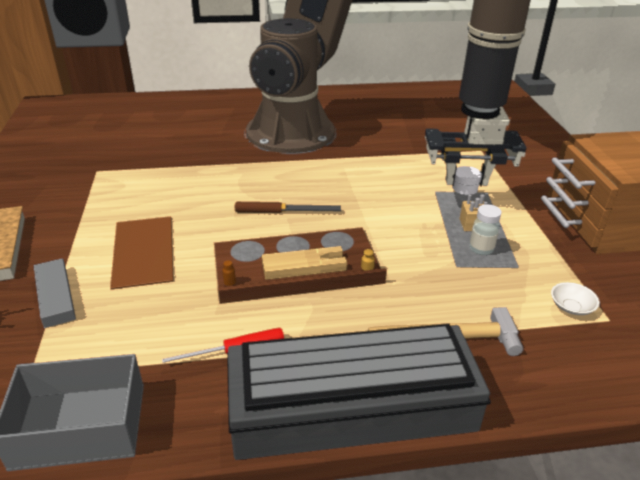

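```bash
python3 -m inch '0 -0.015 0.05 0 0 0; 0 -0.02 0.09 0 0 0; 0 -0.02 0.112 0 0 0; 0 -0.02 0.121 0 0 0; 0 -0.02 0.121 0 0 0; 0 -0.02 0.121 0 0 0'
python3 -m inch '0 0 0 0 0 0; 0 0 0 0 0 0; 0 0 0 0 0 0; 0 0 0 0 0 0' -0.75
python3 - <<'E'
from h import *
print(to(.585,-.033,.2,3.5))
E
```

```text
clock: 19.03
tool_pos: [0.4008, 0.3469, 0.022]
orientation: [-180.0, -0.0, -8.5]
force: [0.1, -0.2, -1.0]
opening: 0.0564
gripper_force: 30.0
clock: 19.37
tool_pos: [0.4006, 0.3469, 0.0215]
orientation: [-180.0, -0.0, -8.5]
force: [0.5, 0.0, -0.5]
opening: 0.0747
gripper_force: 0.0
[ 7.9590e-01  1.1608e+00 -5.9550e-01 -2.0000e-04 -1.0000e-04 -6.6800e-02]
```

```bash
python3 -m inch '0 0 -0.13 0 0 0; 0 0 -0.26 0 0 0; 0.04 0.06 -0.36 0 0 0; 0.11 0.16 -0.45 0 0 -0.02; 0.18 0.27 -0.54 0 0 -0.04; 0.26 0.38 -0.6 0 0 -0.067; 0.33 0.49 -0.6 0 0 -0.067; 0.4 0.6 -0.6 0 0 -0.067; 0.48 0.71 -0.6 0 0 -0.067; 0.55 0.81 -0.6 0 0 -0.067'
python3 - <<'E'
from h import *
o=get_obs(); print(np.round(o["joint_pos"],1))
snap("top","top1")
for t,z in [("jar",.004),("tin",.004),("stand",.004)]:
    print(t,[(x["p"],ray("top",x["uv"],z).round(3)) for x in landmark_of("top",t)[:2]])
a=cv2.imread("pics/top1.png")[200:360,125:525]; cv2.imwrite("pics/top1c.png",cv2.resize(a,(800,320),interpolation=cv2.INTER_CUBIC))
print(to(.585,-.033,.2,3.5))
E
```

```text
clock: 20.2
tool_pos: [0.5279, 0.0805, 0.2019]
orientation: [-180.0, -0.1, 3.6]
force: [1.7, 0.4, -0.3]
opening: 0.0764
gripper_force: 0.0
[ 29.7   8.3 -19.2  -0.  -62.4  63.8]
jar []
tin []
stand []
[ 1.691e-01  3.902e-01  3.000e-03  0.000e+00  1.000e-04 -9.000e-04]
```

View pics/top1c.png

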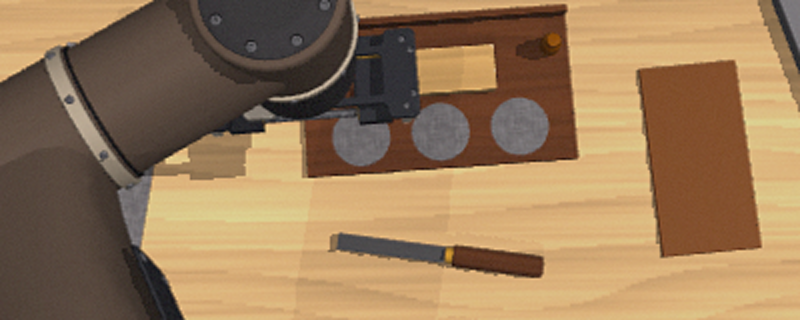

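```bash
python3 -m inch '0.05 0.09 0 0 0 0.035; 0.1 0.19 0 0 0 0.07; 0.15 0.29 0 0 0 0.105; 0.165 0.36 0 0 0 0.14; 0.165 0.38 0 0 0 0.175; 0.165 0.38 0 0 0 0.21; 0.165 0.38 0 0 0 0.245; 0.165 0.38 0 0 0 0.28; 0.165 0.38 0 0 0 0.315; 0.165 0.38 0 0 0 0.35' >/dev/null
python3 -m inch '0 0 0 0 0 0.035; 0 0 0 0 0 0.07; 0 0 0 0 0 0.105; 0 0 0 0 0 0.14; 0 0 0 0 0 0.15; 0 0 0 0 0 0.15; 0 0 0 0 0 0.15'
python3 - <<'E'
from h import *
snap("wrist","w_pin"); o=get_obs(); print(o["orientation"],np.round(o["joint_pos"],1))
for x in landmark_of("wrist","pin")[:1]: print(x["p"],x["uv"],ray("wrist",x["uv"],.01))
snap("top","top2")
for t,z in [("jar",.004),("tin",.004),("stand",.004)]:
    print(t,[(x["p"],ray("top",x["uv"],z).round(3)) for x in landmark_of("top",t)[:2]])
print(to(.582,-.033,.1,-86.5))
E
```

```text
clock: 21.82
tool_pos: [0.5837, -0.0271, 0.2012]
orientation: [-180.0, 0.0, -86.3]
force: [-0.0, 0.3, 0.2]
opening: 0.0768
gripper_force: 0.0
[-1.79997293e+02  5.03782750e-03 -8.62931891e+01] [ 16.5  13.1 -13.2  -0.  -63.7 -12.8]
0.6 [319.4, 198.9] [ 0.58088114 -0.03289903  0.01      ]
jar []
tin [(0.7, array([0.385, 0.347, 0.004]))]
stand [(0.62, array([0.488, 0.329, 0.004]))]
[ 0.0152  0.0067  0.3369  0.     -0.      0.0004]
```

View pics/w_pin.png

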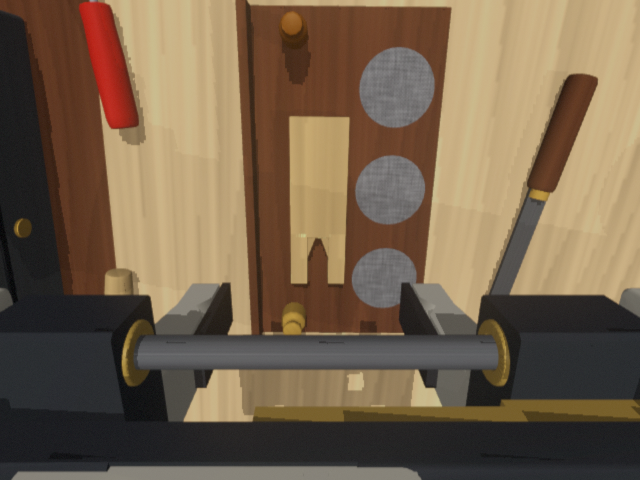

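```bash
python3 - <<'E'
from h import *
c=[ray("wrist",u,.03)[:2] for u in [(290,116),(349,118),(345,285),(291,285)]]
print(np.round(c,4),np.mean(c,0)); 
print("rail",ray("wrist",(253,120),.042),ray("wrist",(258,260),.042), "vial",ray("wrist",(292,24),.055),"weight",ray("wrist",(293,315),.04))
print("yaw", np.degrees(np.arctan2(*(c[3]-c[0])[::-1])),np.degrees(np.arctan2(*(c[2]-c[1])[::-1])))
c=np.mean(c,0); print(to(*c,.1,-86.5))
E
```

```text
[[ 0.6099 -0.1054]
 [ 0.5615 -0.1068]
 [ 0.5521  0.0426]
 [ 0.6026  0.0458]] [ 0.5815294  -0.03095878]
rail [ 0.63817462 -0.10070003  0.042     ] [0.63226519 0.0177387  0.042     ] vial [ 0.60946759 -0.16783164  0.055     ] weight [0.59903891 0.07153852 0.04      ]
yaw 92.74551660602411 93.61888160839183
[ 0.0084  0.0079  0.3369  0.     -0.      0.0004]
```

```bash
python3 -m inch '0.005 0.005 0.08 0 0 0; 0.016 0.013 0.17 0 0 0.003; 0.016 0.013 0.27 0 0 0.003; 0.016 0.013 0.37 0 0 0.003; 0.016 0.013 0.46 0 0 0.003; 0.016 0.013 0.52 0 0 0.003; 0.016 0.013 0.52 0 0 0.003; 0.016 0.013 0.52 0 0 0.003' -0.364
python3 - <<'E'
from h import *
snap("wrist","w_pin2"); print(to(.58,-.032,.016,-86.8))
E
```

```text
clock: 22.78
tool_pos: [0.5798, -0.0338, 0.0445]
orientation: [179.9, -0.0, -87.0]
force: [0.2, 0.9, 1.1]
opening: 0.0599
gripper_force: 0.0
[-0.0053  0.0023  0.0992 -0.0001 -0.0001 -0.001 ]
```

View pics/w_pin2.png

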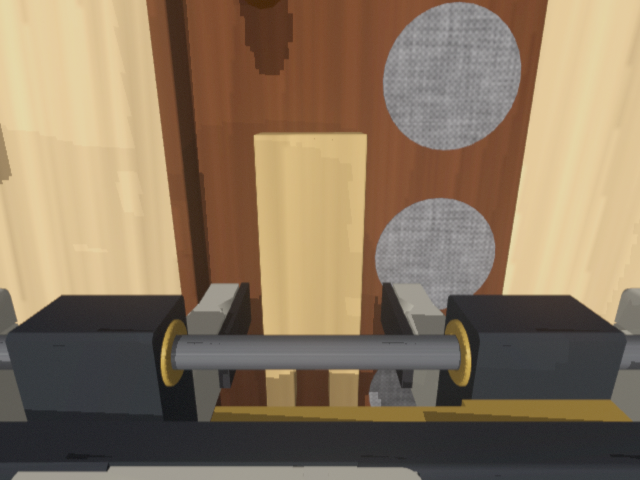

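```bash
python3 -m inch '0 0 0.02 0 0 0; 0 0 0.04 0 0 0; 0 0 0.05 0 0 0; 0 0 0.05 0 0 0'
python3 -m inch '0 0 0.02 0 0 0; 0 0 0.04 0 0 0; 0 0 0.046 0 0 0; 0 0 0.046 0 0 0'
```

```text
clock: 23.17
tool_pos: [0.5799, -0.0335, 0.0298]
orientation: [180.0, 0.0, -87.0]
force: [0.4, 0.3, -0.4]
opening: 0.0599
gripper_force: 0.0
clock: 23.5
tool_pos: [0.5796, -0.0336, 0.0154]
orientation: [179.9, -0.0, -87.0]
force: [0.3, 0.0, -0.6]
opening: 0.0598
gripper_force: 0.0
```

Close and lift.

```bash
python3 -m inch '0 0 0 0 0 0; 0 0 0 0 0 0; 0 0 0 0 0 0; 0 0 0 0 0 0; 0 0 0 0 0 0' 1
python3 -m inch '0 0 -0.08 0 0 0; 0 0 -0.18 0 0 0; 0 0 -0.28 0 0 0; 0 0 -0.38 0 0 0; 0 0 -0.45 0 0 0; 0 0 -0.45 0 0 0; 0 0 -0.45 0 0 0'
python3 - <<'E'
from h import *
print(to(.4815,-.333,.15,6.5)); snap("wrist","w_pin3")
for t in ["pin","pad"]:
  for x in landmark_of("wrist",t)[:1]: print(t,x["p"],x["uv"],ray("wrist",x["uv"],.13 if t=="pin" else 0))
E
```

```text
clock: 23.92
tool_pos: [0.5803, -0.0334, 0.0164]
orientation: [-180.0, 0.0, -87.0]
force: [0.4, 0.2, -0.4]
opening: 0.0495
gripper_force: 30.0
clock: 24.5
tool_pos: [0.5807, -0.0332, 0.1526]
orientation: [-179.8, 0.0, -87.0]
force: [-0.6, 0.2, -1.9]
opening: 0.0498
gripper_force: 30.0
[ 9.807e-01  3.822e-01  6.800e-03 -9.000e-04 -5.000e-04 -5.195e-01]
pin 0.77 [317.5, 296.4] [ 0.57823066 -0.02486744  0.13      ]
```

View pics/w_pin3.png

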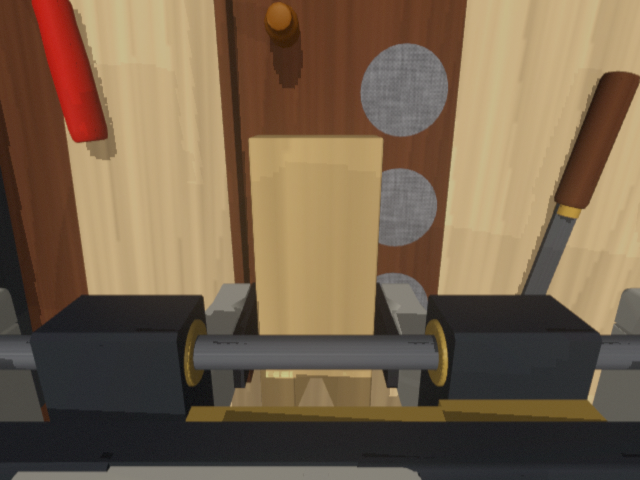

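```bash
python3 - <<'E'
from h import *
P,r=tool(); a=ray("wrist",(252,137),.166);b=ray("wrist",(380,137),.166); print(r.inv().apply([a-P,b-P]).round(4))
E
python3 -m inch '0.08 0.03 0 0 0 -0.035; 0.18 0.07 0 0 0 -0.07; 0.29 0.11 0 0 0 -0.105; 0.4 0.16 0 0 0 -0.14; 0.51 0.2 0 0 0 -0.175; 0.62 0.24 0 0 0 -0.21; 0.73 0.28 0 0 0 -0.245; 0.83 0.33 0 0 0 -0.28; 0.92 0.36 0 0 0 -0.315; 0.96 0.38 0 0 0 -0.35'
python3 -m inch '0 0 0 0 0 -0.035; 0 0 0 0 0 -0.07; 0 0 0 0 0 -0.105; 0 0 0 0 0 -0.14; 0 0 0 0 0 -0.165; 0 0 0 0 0 -0.17; 0 0 0 0 0 -0.17'
python3 - <<'E'
from h import *
snap("wrist","w_pad"); o=get_obs(); print(o["orientation"],np.round(o["joint_pos"],1))
snap("top","top3")
for c in ["wrist","top"]:
    for x in landmark_of(c,"pad")[:1]: print(x["p"],x["uv"],ray(c,x["uv"],0))
for t,z in [("jar",.004),("tin",.004),("stand",.004)]:
    print(t,[(x["p"],ray("top",x["uv"],z).round(3)) for x in landmark_of("top",t)[:2]])
w=cv2.imread("pics/w_pad.png"); t=cv2.resize(cv2.imread("pics/top3.png")[210:370,120:280],(480,480)); cv2.imwrite("pics/c3.png",cv2.resize(np.hstack([w,t]),(800,343)))
E
```

```text
[[ 0.0727 -0.0231 -0.0161]
 [ 0.0727  0.0227 -0.016 ]]
clock: 25.48
tool_pos: [0.4794, -0.3295, 0.1496]
orientation: [180.0, 0.2, -23.8]
force: [0.7, 0.7, -0.3]
opening: 0.0499
gripper_force: 30.0
clock: 26.07
tool_pos: [0.4808, -0.3268, 0.15]
orientation: [-179.9, 0.1, 6.5]
force: [0.6, -0.0, -1.2]
opening: 0.0494
gripper_force: 30.0
[-1.79957197e+02  9.10886971e-02  6.44375252e+00] [-14.9  15.4 -17.3  -0.  -57.4 111.4]
0.7 [172.9, 283.2] [0.4810646  0.33422713 0.        ]
jar [(0.57, array([0.558, 0.324, 0.004]))]
tin [(0.6, array([0.394, 0.35 , 0.004])), (0.6, array([0.553, 0.319, 0.004]))]
stand [(0.81, array([0.481, 0.333, 0.004]))]
```

View pics/c3.png

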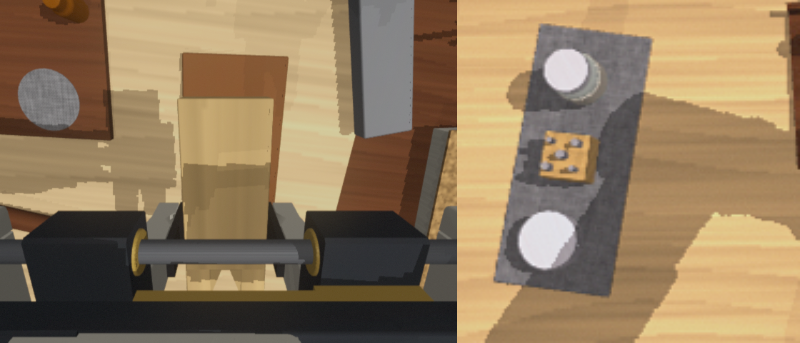

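```bash
python3 - <<'E'
from h import *
a=ray("wrist",(255,73),.006);b=ray("wrist",(403,80),.006);m=(a+b)/2
d=(a-b)[:2];print(a,b,np.linalg.norm(d)); yaw=np.degrees(np.arctan2(-d[0],d[1])); print("yaw",yaw)
print("centre",m[:2]-.105*np.array([np.cos(np.radians(yaw)),np.sin(np.radians(yaw))]))
im=snapshot("top"); hsv=cv2.cvtColor(im,cv2.COLOR_RGB2HSV)
# pad contour in the first top picture
im=cv2.imread("pics/top1.png"); l=cut_out; roi=im[220:335,435:515].astype(int)
mk=((roi[:,:,2]-roi[:,:,0])>40)&(roi[:,:,2]<160); n,lab,st,ce=cv2.connectedComponentsWithStats(mk.astype(np.uint8)); k=1+st[1:,4].argmax()
q=np.argwhere(lab==k)[:,::-1].astype(np.float32)+[435,220]; r=cv2.minAreaRect(q.astype(np.float32)); print(r,ray("top",r[0],.006))
bx=cv2.boxPoints(r); w=np.array([ray("top",x,.006)[:2] for x in bx]); print(w)
E
```

```text
[ 0.58615873 -0.26908036  0.006     ] [ 0.59372609 -0.37730266  0.006     ] 0.10848655044158804
yaw 3.999855752224884
centre [ 0.48519817 -0.33051567]
((473.5826110839844, 278.9349365234375), (96.33202362060547, 51.4576416015625), 82.7468032836914) [ 0.48052667 -0.33231159  0.006     ]
[[ 0.58147505 -0.26701048]
 [ 0.59465983 -0.38237072]
 [ 0.38200015 -0.39604605]
 [ 0.36956521 -0.28364358]]
```

```bash
python3 - <<'E'
from h import *
print(to(.484,-.3315,.013,5))
E

```

```text
[ 0.007   0.0159  0.4609 -0.     -0.      0.0086]
```

```bash
python3 -m inch '0.007 0.016 0.08 0 0 0.008; 0.007 0.016 0.17 0 0 0.008; 0.007 0.016 0.27 0 0 0.008; 0.007 0.016 0.36 0 0 0.008; 0.007 0.016 0.41 0 0 0.008; 0.007 0.016 0.44 0 0 0.008; 0.007 0.016 0.455 0 0 0.008; 0.007 0.016 0.455 0 0 0.008; 0.007 0.016 0.455 0 0 0.008'
python3 - <<'E'
from h import *
print(to(.484,-.3315,.0125,5))
E
```

```text
clock: 27.22
tool_pos: [0.4847, -0.3318, 0.0156]
orientation: [180.0, -0.1, 5.2]
force: [-0.2, 0.4, -1.8]
opening: 0.0499
gripper_force: 30.0
[-0.0022 -0.0013  0.0104  0.0002 -0.0003  0.0009]
```

```bash
python3 -m inch '0 0 0.005 0 0 0; 0 0 0.01 0 0 0; 0 0 0.01 0 0 0'
python3 -m inch '0 0 0 0 0 0; 0 0 0 0 0 0; 0 0 0 0 0 0; 0 0 0 0 0 0' -0.36
python3 -m inch '0 0 -0.08 0 0 0; 0 0 -0.18 0 0 0; 0 0 -0.29 0 0 0; 0 0 -0.4 0 0 0; 0 0 -0.5 0 0 0; 0 0 -0.5 0 0 0; 0 0 -0.5 0 0 0'
python3 - <<'E'
from h import *
snap("wrist","w_pad2");snap("top","top4"); w=cv2.imread("pics/w_pad2.png"); t=cv2.resize(cv2.imread("pics/top4.png")[210:370,400:560],(480,480)); cv2.imwrite("pics/c4.png",cv2.resize(np.hstack([w,t]),(800,343)))
for c in ["wrist","top"]:
  for t in ["pin","pad"]:
    for x in landmark_of(c,t)[:1]: print(c,t,x["p"],x["uv"],ray(c,x["uv"],.006 if t=="pin" else 0))
E
```

```text
clock: 27.47
tool_pos: [0.4844, -0.3317, 0.0124]
orientation: [180.0, -0.1, 5.2]
force: [0.6, 0.5, 0.1]
opening: 0.0498
gripper_force: 30.0
clock: 27.8
tool_pos: [0.4841, -0.3316, 0.012]
orientation: [180.0, -0.0, 5.2]
force: [0.1, 1.1, -0.3]
opening: 0.0597
gripper_force: 0.0
clock: 28.38
tool_pos: [0.4851, -0.3319, 0.1641]
orientation: [179.9, -0.2, 5.2]
force: [-0.1, 0.2, -2.0]
opening: 0.0596
gripper_force: 0.0
wrist pin 0.66 [316.9, 218.0] [ 0.48162818 -0.33092219  0.006     ]
top pin 0.94 [474.4, 277.9] [ 0.4827962  -0.33425019  0.006     ]
```

View pics/c4.png

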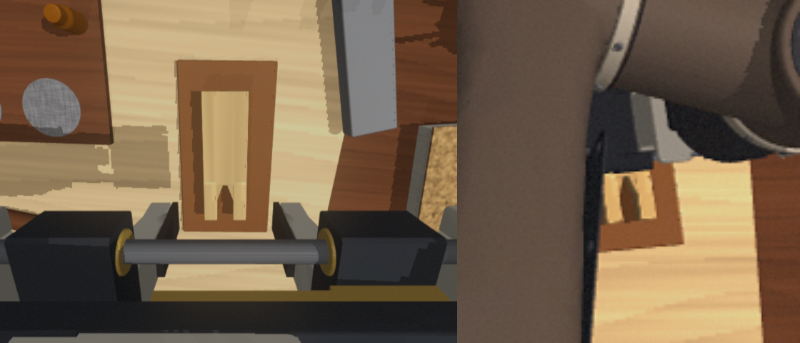

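```bash
python3 - <<'E'
from h import *
k=1.4
f=lambda L,z:np.mean([ray("wrist",(u*k,v*k),z)[:2] for u,v in L],0)
print("pad",f([(178,61),(277,62),(183,231),(268,231)],.006),"pin",f([(202,92),(249,92),(204,220),(247,220)],.026))
print(to(.49,.1,.16,-8.5))
E
python3 -m inch '0 -0.08 0 0 0 0; 0.01 -0.18 0 0 0 0; 0.02 -0.3 0 0 0 0; 0.02 -0.42 0 0 0 0; 0.03 -0.54 0 0 0 0; 0.03 -0.66 0 0 0 0; 0.03 -0.78 0 0 0 0.02; 0.03 -0.88 0 0 0 0.04; 0.03 -0.96 0 0 0 0.06; 0.03 -1 0 0 0 0.075' -0.75 >/dev/null
python3 -m inch '0 -0.08 0 0 0 0; 0 -0.18 0 0 0 0; 0 -0.3 0 0 0 0; -0.03 -0.41 0 0 0 0; -0.06 -0.52 0 0 0 0; -0.1 -0.63 0 0 0 0; -0.14 -0.74 0 0 0 0; -0.18 -0.84 0 0 0 0; -0.22 -0.93 0 0 0 0; -0.25 -1 0 0 0 0'
python3 - <<'E'
from h import *
print(to(.4006,.3469,.12,-8.5))
E
```

```text
pad [ 0.48336382 -0.33097221] pin [ 0.48135015 -0.33012135]
[ 1.5100e-01 -1.4301e+00  2.6000e-03 -2.0000e-04  7.0000e-04  7.5800e-02]
clock: 30.35
tool_pos: [0.4345, 0.2777, 0.1611]
orientation: [179.9, 0.0, -8.3]
force: [0.9, 0.1, 0.3]
opening: 0.0764
gripper_force: 0.0
[-1.451e-01 -2.121e-01  1.368e-01  3.000e-04  1.000e-04  1.200e-03]
```

```bash
python3 -m inch '-0.05 -0.08 0.03 0 0 0; -0.1 -0.15 0.07 0 0 0; -0.14 -0.2 0.12 0 0 0; -0.145 -0.21 0.137 0 0 0; -0.145 -0.21 0.137 0 0 0; -0.145 -0.21 0.137 0 0 0'
python3 - <<'E'
from h import *
snap("wrist","w_tin2"); print(to(.4006,.3469,.0165,-8.5))
for x in landmark_of("wrist","tin")[:1]: print(x["p"],x["uv"],ray("wrist",x["uv"],.004))
E
```

```text
clock: 30.85
tool_pos: [0.4014, 0.3439, 0.1202]
orientation: [179.9, 0.0, -8.3]
force: [0.3, 0.4, -0.1]
opening: 0.0767
gripper_force: 0.0
[-5.500e-03 -9.500e-03  3.474e-01  2.000e-04 -0.000e+00  8.000e-04]
0.72 [310.4, 235.0] [0.39806593 0.34988002 0.004     ]
```

View pics/w_tin2.png

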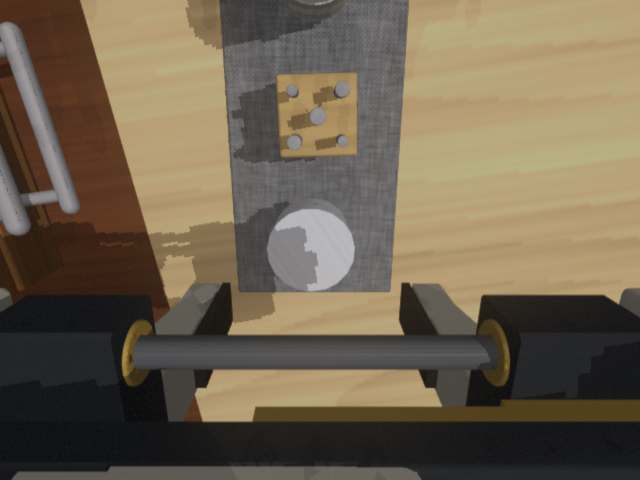

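```bash
python3 -m inch '-0.004 -0.008 0.08 0 0 0; -0.004 -0.009 0.17 0 0 0; -0.004 -0.009 0.25 0 0 0; -0.004 -0.009 0.3 0 0 0; -0.004 -0.009 0.33 0 0 0; -0.004 -0.009 0.345 0 0 0; -0.004 -0.009 0.345 0 0 0; -0.004 -0.009 0.345 0 0 0'
python3 -m inch '0 0 0 0 0 0; 0 0 0 0 0 0; 0 0 0 0 0 0; 0 0 0 0 0 0; 0 0 0 0 0 0' 1
python3 -m inch '0 0 -0.08 0 0 0; 0 0 -0.19 0 0 0; 0.02 0.05 -0.3 0 0 0; 0.06 0.15 -0.37 0 0 -0.02; 0.11 0.27 -0.4 0 0 -0.04; 0.16 0.39 -0.4 0 0 -0.067; 0.21 0.52 -0.4 0 0 -0.067; 0.26 0.65 -0.4 0 0 -0.067; 0.31 0.78 -0.4 0 0 -0.067; 0.36 0.9 -0.4 0 0 -0.067'
python3 - <<'E'
from h import *
print(to(.5235,-.132,.06,3.55))
E
```

```text
clock: 31.62
tool_pos: [0.4013, 0.3476, 0.018]
orientation: [-179.9, -0.0, -8.4]
force: [0.1, 0.1, -0.3]
opening: 0.0766
gripper_force: 0.0
clock: 32.03
tool_pos: [0.4009, 0.3475, 0.0178]
orientation: [-180.0, -0.0, -8.3]
force: [-1.6, -0.2, 4.8]
opening: 0.0561
gripper_force: 30.0
clock: 32.87
tool_pos: [0.4679, 0.0624, 0.1373]
orientation: [-180.0, -0.0, 3.7]
force: [1.2, -0.2, -1.2]
opening: 0.0563
gripper_force: 30.0
[ 1.427e-01  6.586e-01  2.576e-01 -1.000e-04 -1.000e-04  1.000e-03]
```

```bash
python3 -m inch '0.03 0.13 0 0 0 0; 0.06 0.26 0 0 0 0; 0.09 0.39 0 0 0 0; 0.12 0.52 0 0 0 0; 0.14 0.61 0.03 0 0 0; 0.142 0.65 0.1 0 0 0; 0.142 0.65 0.18 0 0 0; 0.142 0.65 0.25 0 0 0; 0.142 0.65 0.28 0 0 0; 0.142 0.65 0.28 0 0 0' >/dev/null
python3 -m inch '0 0 0 0 0 0; 0 0 0 0 0 0'
python3 - <<'E'
from h import *
print(to(.5235,-.132,.024,3.55))
E
```

```text
clock: 33.87
tool_pos: [0.5245, -0.1271, 0.0544]
orientation: [180.0, -0.1, 3.8]
force: [0.4, 0.9, -1.1]
opening: 0.0566
gripper_force: 30.0
[-4.500e-03  1.600e-02  1.013e-01  1.000e-04 -6.000e-04  1.200e-03]
```

```bash
python3 -m inch '-0.004 0.016 0.04 0 0 0; -0.004 0.016 0.075 0 0 0; -0.004 0.016 0.095 0 0 0; -0.004 0.016 0.102 0 0 0; -0.004 0.016 0.102 0 0 0; -0.004 0.016 0.102 0 0 0; -0.004 0.016 0.102 0 0 0'
```

```text
clock: 34.45
tool_pos: [0.5226, -0.1321, 0.0235]
orientation: [180.0, -0.0, 3.7]
force: [-3.2, 1.0, 7.3]
opening: 0.0561
gripper_force: 30.0
```

```bash
python3 -m inch '0 0 0 0 0 0; 0 0 0 0 0 0; 0 0 0 0 0 0; 0 0 0 0 0 0' -0.75
python3 -m inch '0 0 -0.1 0 0 0; 0 0 -0.22 0 0 0; 0 0 -0.34 0 0 0; 0 -0.1 -0.36 0 0 0.02; -0.01 -0.22 -0.36 0 0 0.04; -0.01 -0.35 -0.36 0 0 0.067; -0.02 -0.48 -0.36 0 0 0.067; -0.02 -0.61 -0.36 0 0 0.067; -0.03 -0.74 -0.36 0 0 0.067; -0.03 -0.86 -0.36 0 0 0.067'
python3 - <<'E'
from h import *
print(to(.4848,.3306,.13,-8.5))
E
```

```text
clock: 34.78
tool_pos: [0.5228, -0.1322, 0.0226]
orientation: [180.0, -0.0, 3.7]
force: [0.2, 0.1, -0.2]
opening: 0.0749
gripper_force: 0.0
clock: 35.62
tool_pos: [0.4961, 0.1266, 0.1308]
orientation: [-180.0, -0.0, -8.3]
force: [0.7, -0.2, 0.1]
opening: 0.0765
gripper_force: 0.0
[-1.360e-01 -6.673e-01  2.900e-03 -1.000e-04 -1.000e-04  9.000e-04]
```

```bash
python3 -m inch '-0.03 -0.13 0 0 0 0; -0.06 -0.26 0 0 0 0; -0.08 -0.39 0 0 0 0; -0.11 -0.52 0 0 0 0; -0.13 -0.62 0 0 0 0; -0.136 -0.66 0 0 0 0.001; -0.136 -0.66 0 0 0 0.001; -0.136 -0.66 0 0 0 0.001' -0.5
python3 - <<'E'
from h import *
print(to(.4848,.3306,.0175,-8.5))
E
```

```text
clock: 36.28
tool_pos: [0.4849, 0.3266, 0.13]
orientation: [179.9, 0.0, -8.5]
force: [-0.1, -0.8, 0.9]
opening: 0.0655
gripper_force: 0.0
[-2.00e-03 -1.36e-02  3.75e-01  3.00e-04  2.00e-04  2.00e-04]
```

```bash
python3 -m inch '-0.002 -0.012 0.09 0 0 0; -0.002 -0.013 0.18 0 0 0; -0.002 -0.013 0.27 0 0 0; -0.002 -0.013 0.33 0 0 0; -0.002 -0.013 0.36 0 0 0; -0.002 -0.013 0.374 0 0 0; -0.002 -0.013 0.374 0 0 0; -0.002 -0.013 0.374 0 0 0'
python3 -m inch '0 0 0 0 0 0; 0 0 0 0 0 0; 0 0 0 0 0 0; 0 0 0 0 0 0; 0 0 0 0 0 0' 1
python3 -m inch '0 0 -0.08 0 0 0; 0 0 -0.19 0 0 0; 0.01 0.04 -0.3 0 0 0; 0.04 0.15 -0.36 0 0 -0.02; 0.07 0.27 -0.37 0 0 -0.04; 0.1 0.4 -0.37 0 0 -0.067; 0.13 0.53 -0.37 0 0 -0.067; 0.16 0.66 -0.37 0 0 -0.067; 0.19 0.79 -0.37 0 0 -0.067; 0.22 0.9 -0.37 0 0 -0.067'
python3 - <<'E'
from h import *
print(to(.521,-.0448,.06,3.55))
E
```

```text
clock: 36.95
tool_pos: [0.4859, 0.3304, 0.0194]
orientation: [-179.9, -0.0, -8.5]
force: [-0.4, -0.1, 0.4]
opening: 0.0654
gripper_force: 0.0
clock: 37.37
tool_pos: [0.4855, 0.3307, 0.0191]
orientation: [-179.9, -0.0, -8.5]
force: [-1.2, -0.7, 5.3]
opening: 0.0461
gripper_force: 29.8
clock: 38.2
tool_pos: [0.5095, 0.0512, 0.1293]
orientation: [-180.0, 0.0, 3.5]
force: [1.2, 0.3, -0.6]
opening: 0.0457
gripper_force: 29.8
[ 1.880e-02  3.219e-01  2.308e-01 -0.000e+00  2.000e-04 -2.000e-04]
```

```bash
python3 -m inch '0.01 0.12 0 0 0 0; 0.019 0.24 0 0 0 0; 0.019 0.31 0.04 0 0 0; 0.019 0.315 0.11 0 0 0; 0.019 0.315 0.18 0 0 0; 0.019 0.315 0.23 0 0 0; 0.019 0.315 0.25 0 0 0; 0.019 0.315 0.25 0 0 0; 0.019 0.315 0.25 0 0 0; 0.019 0.315 0.25 0 0 0'
python3 - <<'E'
from h import *
print(to(.521,-.0448,.025,3.55))
E
```

```text
clock: 39.03
tool_pos: [0.5228, -0.04, 0.0553]
orientation: [-180.0, -0.1, 3.6]
force: [0.5, -0.0, -2.2]
opening: 0.0463
gripper_force: 29.7
[-7.000e-03  1.540e-02  1.011e-01 -0.000e+00 -5.000e-04  1.000e-04]
```

```bash
python3 -m inch '-0.006 0.014 0.04 0 0 0; -0.006 0.014 0.075 0 0 0; -0.006 0.014 0.095 0 0 0; -0.006 0.014 0.1 0 0 0; -0.006 0.014 0.1 0 0 0; -0.006 0.014 0.1 0 0 0; -0.006 0.014 0.1 0 0 0'
```

```text
clock: 39.62
tool_pos: [0.5211, -0.0444, 0.0251]
orientation: [-180.0, -0.1, 3.6]
force: [-0.6, 1.2, 1.7]
opening: 0.046
gripper_force: 29.8
```

```bash
python3 -m inch '0 0 0 0 0 0; 0 0 0 0 0 0; 0 0 0 0 0 0; 0 0 0 0 0 0' -0.5
python3 -m inch '0 0 -0.1 0 0 0; 0 0 -0.22 0 0 0; 0 0 -0.34 0 0 0; 0.02 -0.07 -0.42 0 0 0.02; 0.04 -0.19 -0.43 0 0 0.04; 0.06 -0.32 -0.43 0 0 0.067; 0.09 -0.45 -0.43 0 0 0.067; 0.11 -0.58 -0.43 0 0 0.067; 0.13 -0.71 -0.43 0 0 0.067; 0.15 -0.83 -0.43 0 0 0.067'
python3 - <<'E'
from h import *
print(to(.5626,.3204,.15,-8.5))
E
```

```text
clock: 39.95
tool_pos: [0.5206, -0.0447, 0.0245]
orientation: [180.0, -0.0, 3.5]
force: [-0.5, 0.4, -0.2]
opening: 0.0642
gripper_force: 0.0
clock: 40.78
tool_pos: [0.5499, 0.2088, 0.1535]
orientation: [-180.0, -0.0, -8.5]
force: [0.9, 0.4, -0.4]
opening: 0.0658
gripper_force: 0.0
[-1.320e-02 -3.743e-01  1.180e-02 -1.000e-04 -1.000e-04 -1.000e-04]
```

```bash
python3 -m inch '-0.005 -0.12 0 0 0 0; -0.01 -0.24 0 0 0 0; -0.013 -0.34 0 0 0 0; -0.013 -0.37 0.01 0 0 0; -0.013 -0.37 0.01 0 0 0; -0.013 -0.37 0.01 0 0 0; -0.013 -0.37 0.01 0 0 0'
python3 - <<'E'
from h import *
print(to(.5626,.3204,.0456,-8.5))
E
```

```text
clock: 41.37
tool_pos: [0.5624, 0.3159, 0.1501]
orientation: [180.0, 0.0, -8.6]
force: [0.7, -0.3, -0.7]
opening: 0.066
gripper_force: 0.0
[-1.400e-03 -1.520e-02  3.485e-01  2.000e-04  2.000e-04 -3.000e-04]
```

```bash
python3 -m inch '-0.001 -0.014 0.09 0 0 0; -0.001 -0.015 0.18 0 0 0; -0.001 -0.015 0.26 0 0 0; -0.001 -0.015 0.32 0 0 0; -0.001 -0.015 0.348 0 0 0; -0.001 -0.015 0.348 0 0 0; -0.001 -0.015 0.348 0 0 0'
python3 -m inch '0 0 0 0 0 0; 0 0 0 0 0 0; 0 0 0 0 0 0; 0 0 0 0 0 0; 0 0 0 0 0 0' 1
python3 -m inch '0 0 -0.08 0 0 0; 0 0 -0.19 0 0 0; 0 0.04 -0.3 0 0 0; 0 0.15 -0.33 0 0 -0.02; 0 0.27 -0.33 0 0 -0.04; 0 0.4 -0.33 0 0 -0.067; -0.01 0.53 -0.33 0 0 -0.067; -0.01 0.66 -0.33 0 0 -0.067; -0.017 0.79 -0.33 0 0 -0.067; -0.017 0.88 -0.33 0 0 -0.067'
python3 - <<'E'
from h import *
print(to(.5155,.041,.1,3.55))
E
```

```text
clock: 41.95
tool_pos: [0.5635, 0.3208, 0.0467]
orientation: [-180.0, -0.0, -8.6]
force: [-0.5, 0.7, 0.1]
opening: 0.0655
gripper_force: 0.0
clock: 42.37
tool_pos: [0.5635, 0.3217, 0.0471]
orientation: [-180.0, -0.1, -8.5]
force: [-0.5, -2.6, 6.2]
opening: 0.047
gripper_force: 30.0
clock: 43.2
tool_pos: [0.5169, 0.0585, 0.1447]
orientation: [-180.0, 0.1, 3.5]
force: [0.5, -0.7, -2.8]
opening: 0.047
gripper_force: 30.0
[-0.008   0.0579  0.1491 -0.      0.0004 -0.0004]
```

```bash
python3 -m inch '-0.004 0.03 0 0 0 0; -0.008 0.05 0.04 0 0 0; -0.008 0.05 0.1 0 0 0; -0.008 0.05 0.16 0 0 0; -0.008 0.05 0.21 0 0 0; -0.008 0.05 0.23 0 0 0; -0.008 0.05 0.23 0 0 0; -0.008 0.05 0.23 0 0 0; -0.008 0.05 0.23 0 0 0'
python3 - <<'E'
from h import *
print(to(.5155,.041,.053,3.55))
E
```

```text
clock: 43.95
tool_pos: [0.518, 0.0464, 0.0768]
orientation: [-180.0, -0.1, 3.6]
force: [0.0, -0.7, -2.2]
opening: 0.0472
gripper_force: 30.0
[-0.0096  0.0174  0.0793 -0.0001 -0.0004  0.    ]
```

```bash
python3 -m inch '-0.007 0.016 0.03 0 0 0; -0.007 0.016 0.06 0 0 0; -0.007 0.016 0.075 0 0 0; -0.007 0.016 0.079 0 0 0; -0.007 0.016 0.079 0 0 0; -0.007 0.016 0.079 0 0 0; -0.007 0.016 0.079 0 0 0'
```

```text
clock: 44.53
tool_pos: [0.5153, 0.0403, 0.0527]
orientation: [179.9, 0.0, 3.5]
force: [-3.0, -2.6, 9.7]
opening: 0.0469
gripper_force: 30.0
```

Contact; release, rise and check.

```bash
python3 -m inch '0 0 0 0 0 0; 0 0 0 0 0 0; 0 0 0 0 0 0; 0 0 0 0 0 0' -0.5
python3 -m inch '0 0 -0.08 0 0 0; 0 0 -0.18 0 0 0; 0 0 -0.29 0 0 0; 0.06 0.08 -0.4 0 0 0; 0.12 0.17 -0.5 0 0 0; 0.18 0.27 -0.62 0 0 0; 0.2 0.29 -0.66 0 0 0; 0.2 0.29 -0.66 0 0 0; 0.2 0.29 -0.66 0 0 0'
python3 - <<'E'
from h import *
print(get_obs()["tool_pos"],get_obs()["orientation"])
snap("wrist","w_end")
for n,t,z in [("jar","jar",.01),("st","stand",.01),("tin","tin",.01),("pin","pin",.006)]:
    print(t,[(x["p"],np.round(x["uv"]),ray("wrist",x["uv"],z).round(4)) for x in landmark_of("wrist",t)[:1]])
E
```

```text
clock: 44.87
tool_pos: [0.5157, 0.0412, 0.0521]
orientation: [-180.0, -0.0, 3.5]
force: [-0.3, 0.4, -0.3]
opening: 0.0645
gripper_force: 0.0
clock: 45.62
tool_pos: [0.5817, -0.0427, 0.2509]
orientation: [-180.0, -0.1, 3.4]
force: [-0.6, -0.4, -0.2]
opening: 0.0656
gripper_force: 0.0
[ 0.58166667 -0.04265522  0.25088422] [-1.79970353e+02 -1.08726996e-01  3.42386205e+00]
jar [(0.71, array([238., 251.]), array([0.5131, 0.0416, 0.01  ]))]
stand [(0.83, array([314., 252.]), array([ 0.516 , -0.0422,  0.01  ]))]
tin [(0.83, array([394., 260.]), array([ 0.5129, -0.1316,  0.01  ]))]
pin [(0.85, array([558., 288.]), array([ 0.4885, -0.3234,  0.006 ]))]
```

View pics/w_end.png

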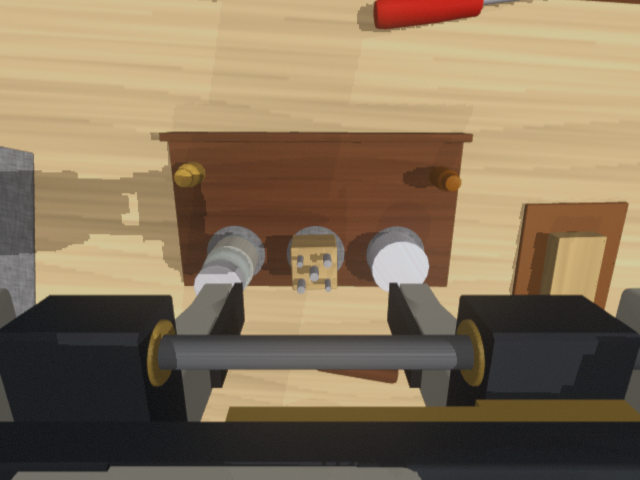

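```bash
python3 -c "
from plant import *
print(close_job())"
```

```text
the job is handed in; nothing more can be done
None
```

I handed the job in at about 46 s. All three containers look upright on their own discs in the last picture. The pin lies flat about 2 mm off the pad's centre, and the vial and weight look undisturbed; the tin was let go roughly 5 mm above the mat while being parked, but stayed upright.

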